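# Throttle the long-levered vacuum tap back to half open

### The arm

A 7-joint arm with a two-finger parallel gripper is mounted at the origin on the work surface. World frame = base frame: x ahead of the robot, y to its left, z up, the work surface at z = 0. Lengths are in m, angles in rad, forces in N, time in s.
With the tool pointing down it reaches from about 0.425 to 0.875 m from the base axis. Payload 9.9 kg.
Tool frame: the origin (TCP) lies on the centre line of the jaws, within the pads' length; the fingertips stand env.nose_length ahead of it and the grasp point (between the pads) is the TCP (env.nose_length is the distance from the TCP to the fingertips, in m); z points along the fingers, y is the direction in which the jaws open and shut (so a half turn about z gives the same grasp; the last joint's range is limited). The gripper opens to 85 mm and grips with 20 to 120 N. Pads are 22 mm wide; open, the fingers measure 114 mm over their backs; the gripper's body (76 mm by 85 mm) begins 54 mm behind the grasp point. The pads swing forward as they close: fully open they stand 13 mm farther back than shut.
Start: joints at [-1.411, 0.576, 0.025, 1.437, -0.015, 1.129, -0.057], TCP at [0.163, 0.655, 0.21] pointing down, gripper open.
Joint ranges: [-2.76, 2.76], [-0.34, 2.15], [-1.52, 1.57], [0.19, 2.46], [-1.09, 4.23], [0.17, 1.99], [-2.82, 2.82]. Speed limits (rad/s): [2.22, 2.22, 3.01, 3.01, 3.14, 3.14, 3.14].

### API

Orientations are given as a 3x3 rotation matrix whose columns are the frame's x, y, z axes.
In Python, from rig import telemetry, vision, env gives the robot as it stands. The module is installed in compiled form; this text tells all that it offers.
- The arm moves only by the tool apply_moves, never from a script. Its argument "deltas" is a list of rows, each an object with "linear": the shift along the tool's x, y, z in m, a list of three; "twist": the turn about the tool's z in degrees. A call has exactly 10 rows; each row is the pose to reach, as a shift and turn from the pose measured when the call began, along the tool's axes at that moment; what a row does not reach only later rows make up. A row lasts 1/12 s, in which the tool goes at most 41.7 mm and 7.16 degrees, less where a joint would pass 70% of its speed; a pose out of reach is approached as far as the arm can. A call with a gripper value outside its range is refused whole. "fingers" is the finger opening in m, from 0 to 0.0854, set as the call begins (left out, the last holds). The fingers move at their own pace and stop on an object; "newtons" is the grip in N (left out, the last holds). Time passes only in rows, so rows that repeat a pose let the fingers close, or fill a call up. It gives the time, the measured TCP pose, the force and the opening at its end, in the units of the state.
- telemetry.observe(): the state, without advancing time (a new reading comes with each control period).
- vision.snapshot(name): name is "scene" or "top" or "wrist"; returns the picture (384x512x3 uint8, red, green, blue); there is no depth.
- vision.camera_model(name): a dict with "fx", "fy", "cx", "cy" (pixels), "dist" ([k1, k2, p1, p2, k3] as OpenCV has them; the pictures are not rectified), "R" (3x3) and "t" (3): a world point X has camera coordinates R X + t. Camera axes: x right, y down, z forward; pixel columns grow to the right and rows downward; lengths in m; the calibration is good to about 2 mm. A picture is of the moment at which its call begins: read the wrist's pose just before it. camera_model takes no time and is no camera call; for the wrist camera it gives the pose at the moment of the call.
- env.sign_off(): hands the job in, once; it reports no verdict.
The state is a dict: "t": time; "joint_positions": joint angles; "qd": joint speeds; "joint_efforts": joint torques, N m; "tcp_pos": TCP position; "orientation": TCP orientation; "force": force on the tool from outside, world axes, zero at the start; "torque": the same for the moment, N m; "gripper_width": finger opening in m.
Only numpy, scipy, OpenCV 4.12 (cv2) and the standard library are available. Lean on these libraries where they do the work, as an engineer would, in place of code of your own. Each camera call takes 0.05 s, during which the arm holds its last target. There are 200 camera calls.

### The job

The vacuum tap, the one of the two bench taps with the long lever, is open too far: turn its lever back to half open, so that it points along the middle mark of its dial, 45 degrees from shut, and let go. Leave the short-levered tap as it is and do not knock over or shift the wash bottle.

Things in the scene. Friction and masses are not known exactly. Their poses are not given: they have to be found in the camera images.
- long_tap: Fixed grey bench tap with the long steel lever. Origin on the bench, on its upright axis (also the lever's hinge). 66 mm flange, 36 mm column, flat dial 96 mm across (top at 112 mm) with 3 black marks: along its +y (shut), midway between +y and -x (half), along -x (open). A nozzle at 66 mm height reaches 85 mm out along -x. Lever hub 32 mm across, top at 141 mm.
- long_lever (a joint): Angle q (rad) about the tap's axis, counter-clockwise from above: 0 shut (lever along tap's +y), 0.785 half, 1.571 open (along -x); direction (-sin q, cos q). Starts at 1.15 to 1.57; stops at 0 and 1.571. Level flat bar 14 mm wide, 10 mm thick, out to 135 mm from the axis, mid-height 127 mm above the bench; take it 105 mm out. Friction, about 1.5 N there; stays where left.
- short_lever_grip (a point): Point on the other tap's lever, 40 mm from that tap's axis, 127 mm above the bench, mid-bar. That tap is the same in every way except that its lever is only 46 mm long, not reaching past the rim of its dial. To be left alone.
- wash_bottle_center (a point): Loose white plastic wash bottle, 68 mm across, 148 mm high, with a thin bent spout up to 181 mm that reaches 58 mm out from its axis; the point lies on its axis, 65 mm above the bench. To be left alone.

How it is judged:
By the outcome, as a careful person would: the job done as asked, in the order asked, and still so for the second after the job is handed in, with the robot touching nothing.
It also fails if it takes over 29 s, if anything falls off the work surface, if the arm or the gripper's body presses on something with over 40 N, if the wrist force passes 120 N, or if a joint passes its speed limit or range.

## Working session

There is one attempt and no reset: what is moved stays moved. The work goes in short steps, Python scripts to look and compute and a tool call to move; the robot and the scene stay as the last step left them, time stands still between calls to the robot, and variables do not carry over. Pictures are saved under pics/ and viewed, about 8 in all and at most 12, crops included, and the job is handed in when it is done.

Besides the shell and the picture viewer there is one more tool, called after "Emit:" by a JSON object that holds its "method" and its "body", one argument or row to a line. apply_moves: Moves the arm, as the interface text tells. Its arguments: {"type":"object","properties":{"deltas":{"type":"array"},"fingers":{"type":"number"},"newtons":{"type":"number"}},"required":["deltas"]}

```bash
mkdir -p pics; python3 - <<'E'
from rig import telemetry, vision, env
import cv2,numpy as np
print(env.nose_length)
s=telemetry.observe();print(s['t'],s['tcp_pos'],np.round(s['orientation'],3))
ims=[]
for n in('top','scene'):
    im=vision.snapshot(n)[:,:,::-1];cv2.imwrite(f'pics/{n}0.png',im)
    m=vision.camera_model(n);print(n,{k:np.round(v,4).tolist() for k,v in m.items()})
E
```

```text
0.019
0.0 [0.16280445 0.65457481 0.20944604] [[-0.97   0.241 -0.   ]
 [ 0.241  0.97  -0.002]
 [-0.    -0.002 -1.   ]]
top {'fx': 396.5442, 'fy': 396.5442, 'cx': 252.4722, 'cy': 194.3958, 'dist': [0.0387, 0.0, 0.0, 0.0, 0.0], 'R': [[0.178, -0.984, 0.0042], [-0.961, -0.1747, -0.2145], [0.2118, 0.0341, -0.9767]], 't': [-0.083, 0.6451, 0.6994]}
scene {'fx': 427.6185, 'fy': 427.6185, 'cx': 250.3281, 'cy': 187.3918, 'dist': [-0.1516, 0.0, 0.0, 0.0, 0.0], 'R': [[-0.8072, 0.59, 0.0163], [0.3671, 0.5234, -0.769], [-0.4622, -0.6148, -0.639]], 't': [0.5089, -0.161, 1.2106]}
```

View pics/top0.png

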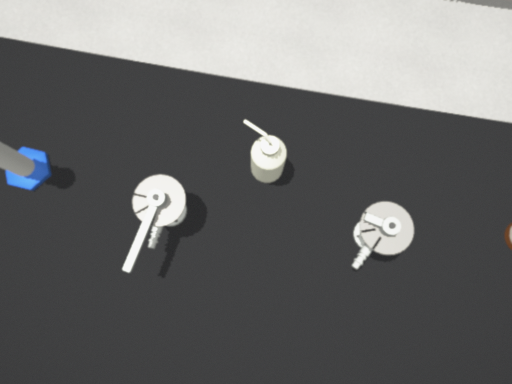

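View pics/scene0.png

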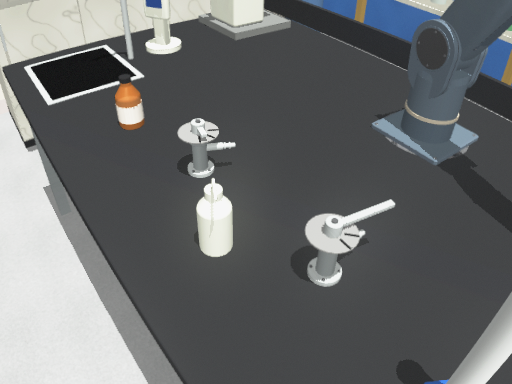

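```bash
cat >h.py <<'E'
import cv2,numpy as np
from rig import vision
def ray(n,p,z,m=None):
    m=m or vision.camera_model(n);K=np.array([[m['fx'],0,m['cx']],[0,m['fy'],m['cy']],[0,0,1]])
    u=cv2.undistortPoints(np.array([[p]],float),K,np.array(m['dist']))[0,0]
    R=np.array(m['R']);c=-R.T@np.array(m['t']);d=R.T@np.array([u[0],u[1],1]);return c+d*(z-c[2])/d[2]
E
python3 - <<'E'
from h import *
for k,p,z in [('hub',(156,198),.141),('tip',(127,270),.132),('noz',(152,246),.066),('mark1',(138,195),.112),('mark2',(141,209),.112),('dial',(159,201),.112),('bottle',(269,147),.148),('spout',(246,122),.181),('hub2',(392,226),.141)]:
    print(k,np.round(ray('top',p,z),4))
im=cv2.imread('pics/top0.png')[160:290,100:230];cv2.imwrite('pics/c1.png',cv2.resize(im,None,fx=4.5,fy=4.5,interpolation=cv2.INTER_CUBIC))
E
```

```text
hub [0.5977 0.1958 0.141 ]
tip [0.4686 0.2176 0.132 ]
noz [0.5182 0.2026 0.066 ]
mark1 [0.602  0.2372 0.112 ]
mark2 [0.5777 0.2257 0.112 ]
dial [0.5979 0.1972 0.112 ]
bottle [0.7232 0.0171 0.148 ]
spout [0.749  0.0633 0.181 ]
hub2 [ 0.6223 -0.2153  0.141 ]
```

View pics/c1.png

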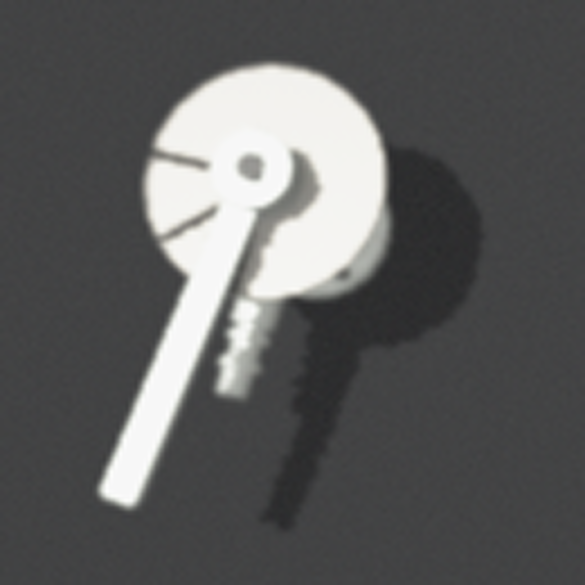

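The crop shows the lever running from hub (250,167) to tip (118,497). The shut mark goes from (155,154) to (208,164), the half mark from (163,238) to (215,208), and the nozzle ends near (232,392).

```bash
python3 - <<'E'
from h import *
f=lambda p,z:ray('top',((p[0]+.5)/4.5-.5+100,(p[1]+.5)/4.5-.5+160),z)
im=cv2.imread('pics/top0.png')
P={}
for k,p,z in [('hub',(251,167),.141),('tip',(118,497),.132),('base',(234,215),.132),('s_o',(155,154),.112),('s_i',(208,164),.112),('h_o',(163,238),.112),('h_i',(215,208),.112),('noz',(232,396),.066)]:
    P[k]=f(p,z)[:2];print(k,np.round(P[k],4))
# dial ellipse centre: edge points
e=np.array([f(p,.112)[:2] for p in [(144,185),(155,140),(200,85),(268,64),(340,90),(386,170),(375,235),(340,280),(270,298)]])
A=np.c_[2*e,np.ones(len(e))];s=np.linalg.lstsq(A,(e**2).sum(1),rcond=None)[0];c=s[:2];print('dial',c,np.sqrt(s[2]+c@c))
a=lambda a,b:np.degrees(np.arctan2(*(P[b]-P[a])[::-1]))
print('lever',a('base','tip'),a('hub','tip'),'shut',a('s_i','s_o'),'half',a('h_i','h_o'))
for k in('s_o','h_o','noz','tip'):
    d=P[k]-c;print(k,np.degrees(np.arctan2(d[1],d[0])),np.hypot(*d))
E
```

```text
hub [0.5997 0.1974]
tip [0.4682 0.2195]
base [0.5813 0.202 ]
s_o [0.6028 0.2448]
s_i [0.6026 0.2228]
h_o [0.5698 0.2333]
h_i [0.5855 0.2158]
noz [0.515  0.2035]
dial [0.59944736 0.19805514] 0.049057568573105344
lever 171.18472285641354 170.44036934412125 shut 89.4173914231315 half 131.70876922302415
s_o 85.83781542413898 0.04683953186629702
h_o 130.02534645216906 0.04603964099525921
noz 176.33994088320165 0.08459165383519623
tip 170.7136250504468 0.1330069007159288
```

Emit:
{"method": "apply_moves", "body": {
  "deltas": [
    {"linear": [-0.03, -0.024, 0], "twist": 0},
    {"linear": [-0.06, -0.048, 0], "twist": 0},
    {"linear": [-0.09, -0.072, 0], "twist": 0},
    {"linear": [-0.12, -0.096, 0], "twist": 0},
    {"linear": [-0.15, -0.12, 0], "twist": 0},
    {"linear": [-0.18, -0.144, 0], "twist": 0},
    {"linear": [-0.21, -0.168, 0], "twist": 0},
    {"linear": [-0.24, -0.192, 0], "twist": 0},
    {"linear": [-0.27, -0.216, 0], "twist": -2},
    {"linear": [-0.3, -0.24, 0], "twist": -4.5}
  ],
  "fingers": 0.055,
  "newtons": 25
}}

```text
t: 0.93
tcp_pos: [0.3967, 0.3476, 0.2098]
orientation: [[-0.987, 0.163, -0.001], [0.163, 0.987, -0.002], [0.0, -0.002, -1.0]]
force: [0.5, -0.2, -0.3]
gripper_width: 0.0549
```

```bash
cat >go.py <<'E'
import sys,numpy as np
from rig import telemetry
s=telemetry.observe();R=np.array(s['orientation']);t=np.array(eval(sys.argv[1]));ang=float(sys.argv[2])
print(s['t'],np.round(s['tcp_pos'],4),np.round(s['force'],1),s['gripper_width'])
cur=np.degrees(np.arctan2(R[1,0],R[0,0]));print('linear',np.round(R.T@(t-s['tcp_pos']),4),'twist',cur-ang,'xdir',cur,'tilt',R[:,2])
E
python3 go.py "[.496,.215,.21]" 170.7
```

```text
0.9333 [0.3967 0.3476 0.2098] [ 0.5 -0.2 -0.3] 0.05487938491431035
linear [-0.1196 -0.1146 -0.    ] twist -0.07946296767431704 xdir 170.62053703232567 tilt [-5.18350419e-04 -1.74787170e-03 -9.99998338e-01]
```

Emit:
{"method": "apply_moves", "body": {
  "deltas": [
    {"linear": [-0.02, -0.019, 0], "twist": 0},
    {"linear": [-0.04, -0.038, 0], "twist": 0},
    {"linear": [-0.06, -0.057, 0], "twist": 0},
    {"linear": [-0.08, -0.076, 0], "twist": 0},
    {"linear": [-0.1, -0.096, 0], "twist": 0},
    {"linear": [-0.115, -0.11, 0], "twist": 0},
    {"linear": [-0.12, -0.115, 0], "twist": 0},
    {"linear": [-0.12, -0.115, 0], "twist": 0},
    {"linear": [-0.12, -0.115, 0], "twist": 0},
    {"linear": [-0.12, -0.115, 0], "twist": 0}
  ]
}}

```text
t: 1.77
tcp_pos: [0.4953, 0.216, 0.2098]
orientation: [[-0.987, 0.161, -0.001], [0.161, 0.987, -0.001], [0.001, -0.001, -1.0]]
force: [-0.9, 0.1, -0.3]
gripper_width: 0.0546
```

```bash
python3 - <<'E'
from h import *
import pickle
m=vision.camera_model('wrist');im=vision.snapshot('wrist')[:,:,::-1];cv2.imwrite('pics/w1.png',im);pickle.dump(m,open('w1.pkl','wb'))
E
python3 go.py "[.496,.215,.125]" 170.7
```

```text
1.8167 [0.4954 0.2162 0.2099] [ 0.  -0.7  0.8] 0.05474707937154263
linear [-0.0009 -0.0009  0.0849] twist 0.06121334144768298 xdir 170.76121334144767 tilt [-0.00111849 -0.00118605 -0.99999867]
```

View pics/w1.png

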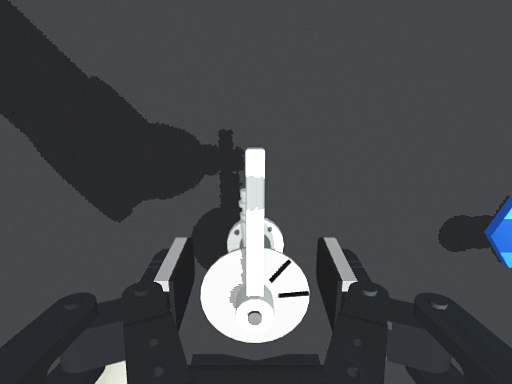

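The wrist view has the lever centred between the pads. Its hub is at (254,317) and its tip at (255,150). The half mark runs from (271,281) to (290,262) and the shut mark from (279,295) to (308,294).

```bash
python3 - <<'E'
from h import *
import pickle
m=pickle.load(open('w1.pkl','rb'))
P={k:ray('w',p,z,m)[:2] for k,p,z in [('hub',(254.5,317),.141),('tip',(255.5,150),.132),('s_o',(308,294),.112),('s_i',(279,295),.112),('h_o',(290,262),.112),('h_i',(271,281),.112),]}
im=cv2.imread('pics/w1.png')
e=np.array([ray('w',p,.112,m)[:2] for p in [(201,295),(212,265),(232,252),(280,252),(300,268),(309,293),(303,316),(280,336),(254,342),(225,334),(206,314)]])
A=np.c_[2*e,np.ones(len(e))];s=np.linalg.lstsq(A,(e**2).sum(1),rcond=None)[0];c=s[:2];print('dial',c,np.sqrt(s[2]+c@c))
for k in P:
    d=P[k]-c;print(k,P[k],np.degrees(np.arctan2(d[1],d[0])),np.hypot(*d))
a=lambda a,b:np.degrees(np.arctan2(*(P[b]-P[a])[::-1]))
print(a('hub','tip'),a('s_i','s_o'),a('h_i','h_o'))
E
```

```text
dial [0.59874356 0.19881693] 0.047380165749364496
hub [0.59758623 0.19863601] -171.11553306859778 0.001171377732964146
tip [0.46708789 0.22067762] 170.572365609033 0.13345825388943203
s_o [0.60378816 0.24486431] 83.74804302376263 0.04632288908899141
s_i [0.60077543 0.21975645] 84.45765083727701 0.021037872990750512
h_o [0.57042895 0.23352339] 129.2086316517806 0.04479124114184814
h_i [0.58594094 0.21491564] 128.4937235665522 0.020568795654899743
170.4130334336622 83.15770222277541 129.81562629939165
```

Emit:
{"method": "apply_moves", "body": {
  "deltas": [
    {"linear": [0, 0, 0.015], "twist": 0},
    {"linear": [0, 0, 0.03], "twist": 0},
    {"linear": [0, 0, 0.045], "twist": 0},
    {"linear": [0, 0, 0.06], "twist": 0},
    {"linear": [0, 0, 0.072], "twist": 0},
    {"linear": [0, 0, 0.08], "twist": 0},
    {"linear": [0, 0, 0.083], "twist": 0},
    {"linear": [0, 0, 0.083], "twist": 0},
    {"linear": [0, 0, 0.083], "twist": 0},
    {"linear": [0, 0, 0.083], "twist": 0}
  ]
}}

```text
t: 2.65
tcp_pos: [0.4956, 0.2164, 0.1276]
orientation: [[-0.987, 0.16, -0.0], [0.16, 0.987, -0.001], [0.0, -0.001, -1.0]]
force: [0.5, -0.6, 0.2]
gripper_width: 0.055
```

Emit:
{"method": "apply_moves", "body": {
  "deltas": [
    {"linear": [0, 0, 0], "twist": 0},
    {"linear": [0, 0, 0], "twist": 0},
    {"linear": [0, 0, 0], "twist": 0},
    {"linear": [0, 0, 0], "twist": 0},
    {"linear": [0, 0, 0], "twist": 0},
    {"linear": [0, 0, 0], "twist": 0},
    {"linear": [0, 0, 0], "twist": 0},
    {"linear": [0, 0, 0], "twist": 0},
    {"linear": [0, 0, 0], "twist": 0},
    {"linear": [0, 0, 0], "twist": 0}
  ],
  "fingers": 0,
  "newtons": 25
}}

```text
t: 3.48
tcp_pos: [0.4956, 0.2164, 0.1275]
orientation: [[-0.987, 0.16, -0.0], [0.16, 0.987, -0.001], [0.0, -0.001, -1.0]]
force: [0.1, -0.1, 0.2]
gripper_width: -0.0001
```

```bash
python3 go.py "[.496,.215,.127]" 170.7; python3 - <<'E'
# arc in tool frame for clockwise turn th, tool x radially outward, y left-of... (tool y = clockwise tangent)
import numpy as np
for th in np.arange(4.1,41.1,4.1):
    a=np.radians(th);print(round(th,1),np.round([.105*(np.cos(a)-1),.105*np.sin(a)],4))
E
```

```text
3.4833 [0.4956 0.2164 0.1275] [ 0.1 -0.1  0.2] -0.00014254234539316782
linear [-0.0006 -0.0013  0.0005] twist 0.07081424275949644 xdir 170.77081424275949 tilt [-1.97548978e-04 -6.33823221e-04 -9.99999780e-01]
4.1 [-0.0003  0.0075]
8.2 [-0.0011  0.015 ]
12.3 [-0.0024  0.0224]
16.4 [-0.0043  0.0296]
20.5 [-0.0066  0.0368]
24.6 [-0.0095  0.0437]
28.7 [-0.0129  0.0504]
32.8 [-0.0167  0.0569]
36.9 [-0.021  0.063]
41.0 [-0.0258  0.0689]
```

The fingers closed to zero, so they missed the lever. I'll look at why.

```bash
python3 - <<'E'
from h import *
a=vision.snapshot('wrist')[:,:,::-1];b=vision.snapshot('top')[:,:,::-1];c=vision.snapshot('scene')[:,:,::-1]
cv2.imwrite('pics/w2.png',a)
r=cv2.resize(b[130:300,60:230],(400,400),interpolation=cv2.INTER_CUBIC);q=cv2.resize(c[150:310,260:420],(400,400),interpolation=cv2.INTER_CUBIC)
cv2.imwrite('pics/s2.png',np.hstack([r,q]))
E
```

```text
(no output)
```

View pics/w2.png

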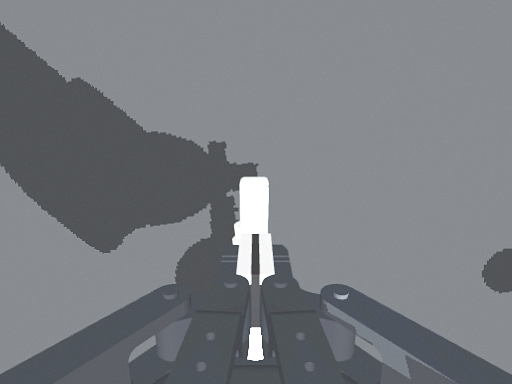

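View pics/s2.png

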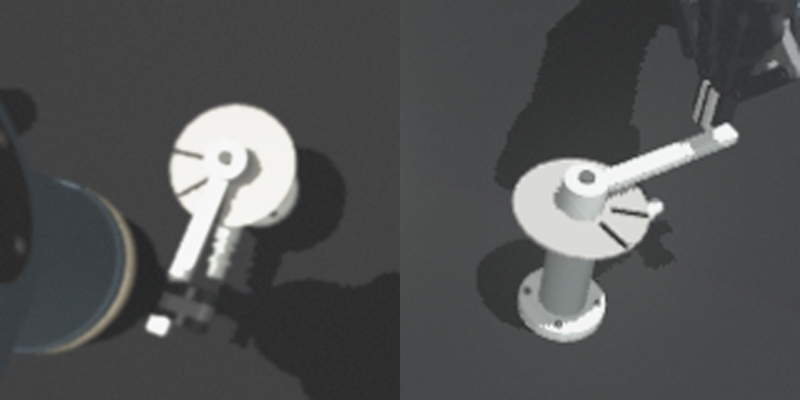

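The pads are shut just above the bar without touching it: the force is zero and the pads' shadow falls on the lever. I'll measure the fingertips' actual height.

```bash
python3 - <<'E'
from h import *
from rig import telemetry
s=telemetry.observe();p=s['tcp_pos'];print(p,s['joint_positions'])
def near(n,px):
    m=vision.camera_model(n);a=ray(n,px,0,m);b=ray(n,px,.3,m);d=(b-a)/.3
    z=np.linspace(0,.3,601);q=a+np.outer(z,d);e=np.hypot(*(q[:,:2]-p[:2]).T);i=e.argmin();return z[i],e[i],q[i]
print('scene tip',near('scene',(380,197.5)))
print('top tip',near('top',(60+185*.425,130+305*.425)))
print('top levertip z=.132',ray('top',(60+158*.425,130+325*.425),.132))
print('scene levertip', ray('scene',(260+330*.4,150+132*.4),.132),'scene hub',ray('scene',(260+187*.4,150+177*.4),.141))
m=vision.camera_model('wrist');R=np.array(m['R']);c=-R.T@m['t'];print('cam',c,m['fx'],'depth lever by width',m['fx']*.014/29,'expected',c[2]-.132,R[2])
E
```

```text
[0.49561446 0.21637738 0.12756253] [-0.55279242  0.47234808  0.07885178  1.90187939 -0.0507899   0.76967286
  0.96362863]
scene tip (np.float64(0.1485), np.float64(0.007030662868451666), array([0.49914605, 0.21029807, 0.1485    ]))
top tip (np.float64(0.083), np.float64(0.006511817622787019), array([0.48910265, 0.21638874, 0.083     ]))
top levertip z=.132 [0.47169385 0.21813522 0.132     ]
scene levertip [0.47433245 0.22278039 0.132     ] scene hub [0.60250531 0.20021551 0.141     ]
cam [0.42202171 0.22795601 0.29044536] 343.6011604669012 depth lever by width 0.1658764222943661 expected 0.15844535710475527 [ 0.28792041 -0.04629984 -0.95653446]
```

```bash
python3 - <<'E'
from h import *
from rig import telemetry
s=telemetry.observe();p=np.array(s['tcp_pos']);
for n in('wrist','scene','top'):
    m=vision.camera_model(n);K=np.array([[m['fx'],0,m['cx']],[0,m['fy'],m['cy']],[0,0,1]])
    for dz in(-.019,0,.013,.026,.04):
        q=p+[0,0,dz];print(n,dz,cv2.projectPoints(q[None],cv2.Rodrigues(np.array(m['R']))[0],np.array(m['t']),K,np.array(m['dist']))[0].ravel().round(1))
a=cv2.imread('pics/w2.png')[210:300,200:310];cv2.imwrite('pics/w2c.png',cv2.resize(a,None,fx=6,fy=6,interpolation=cv2.INTER_NEAREST))
E
```

```text
wrist -0.019 [255.5 219. ]
wrist 0 [255.6 233.1]
wrist 0.013 [255.6 244.4]
wrist 0.026 [255.7 257.7]
wrist 0.04 [255.8 274.6]
scene -0.019 [379.2 214.8]
scene 0 [381.4 207.2]
scene 0.013 [382.9 201.9]
scene 0.026 [384.4 196.4]
scene 0.04 [386.1 190.4]
top -0.019 [135.5 255.2]
top 0 [132.4 254.5]
top 0.013 [130.2 254. ]
top 0.026 [127.8 253.4]
top 0.04 [125.2 252.8]
```

View pics/w2c.png

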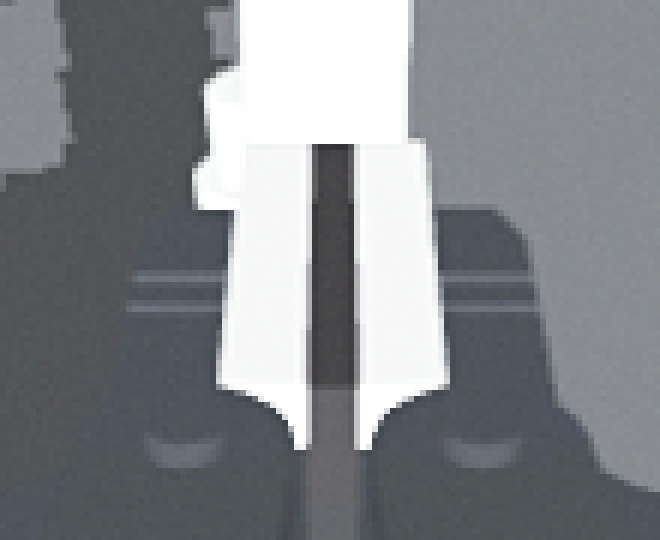

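```bash
python3 - <<'E'
from h import *
from rig import telemetry
s=telemetry.observe();p=np.array(s['tcp_pos']);R=np.array(s['orientation'])
m=vision.camera_model('wrist');K=np.array([[m['fx'],0,m['cx']],[0,m['fy'],m['cy']],[0,0,1]])
for dz in np.arange(-.02,.05,.005):
    q=p+R@[.011,0,0]+[0,0,dz];r=q+R@[0,.008,0]
    print(round(q[2],3),[cv2.projectPoints(v[None],cv2.Rodrigues(np.array(m['R']))[0],np.array(m['t']),K,np.array(m['dist']))[0].ravel().round(1) for v in (q,r)])
E
```

```text
0.108 [array([255.5, 200.2]), array([269.7, 200.2])]
0.113 [array([255.5, 203.2]), array([270.1, 203.2])]
0.118 [array([255.5, 206.3]), array([270.5, 206.3])]
0.123 [array([255.6, 209.6]), array([270.9, 209.6])]
0.128 [array([255.6, 213.1]), array([271.3, 213.1])]
0.133 [array([255.6, 216.8]), array([271.8, 216.8])]
0.138 [array([255.6, 220.7]), array([272.3, 220.7])]
0.143 [array([255.6, 224.9]), array([272.8, 224.9])]
0.148 [array([255.7, 229.3]), array([273.4, 229.3])]
0.153 [array([255.7, 234. ]), array([274., 234.])]
0.158 [array([255.7, 239. ]), array([274.6, 239. ])]
0.163 [array([255.8, 244.3]), array([275.3, 244.3])]
0.168 [array([255.8, 250. ]), array([276., 250.])]
0.173 [array([255.8, 256.1]), array([276.8, 256.1])]
0.178 [array([255.9, 262.7]), array([277.6, 262.7])]
```

Emit:
{"method": "apply_moves", "body": {
  "deltas": [
    {"linear": [0, 0, 0], "twist": 0},
    {"linear": [0, 0, 0], "twist": 0},
    {"linear": [0, 0, 0], "twist": 0},
    {"linear": [0, 0, 0], "twist": 0},
    {"linear": [0, 0, 0], "twist": 0},
    {"linear": [0, 0, 0], "twist": 0},
    {"linear": [0, 0, 0], "twist": 0},
    {"linear": [0, 0, 0], "twist": 0},
    {"linear": [0, 0, 0], "twist": 0},
    {"linear": [0, 0, 0], "twist": 0}
  ],
  "fingers": 0.055
}}

```text
t: 4.47
tcp_pos: [0.4956, 0.2164, 0.1276]
orientation: [[-0.987, 0.16, -0.0], [0.16, 0.987, -0.001], [-0.0, -0.001, -1.0]]
force: [-0.2, 0.1, -0.6]
gripper_width: 0.0551
```

Two views put the tips at z≈0.15, about 40 mm higher than the reading implies. I'll descend 36 mm more, slowly, and then check force and grip.

Emit:
{"method": "apply_moves", "body": {
  "deltas": [
    {"linear": [0, 0, 0.005], "twist": 0},
    {"linear": [0, 0, 0.01], "twist": 0},
    {"linear": [0, 0, 0.015], "twist": 0},
    {"linear": [0, 0, 0.02], "twist": 0},
    {"linear": [0, 0, 0.025], "twist": 0},
    {"linear": [0, 0, 0.03], "twist": 0},
    {"linear": [0, 0, 0.034], "twist": 0},
    {"linear": [0, 0, 0.036], "twist": 0},
    {"linear": [0, 0, 0.036], "twist": 0},
    {"linear": [0, 0, 0.036], "twist": 0}
  ]
}}

```text
t: 5.3
tcp_pos: [0.4956, 0.2163, 0.0915]
orientation: [[-0.987, 0.16, -0.0], [0.16, 0.987, -0.001], [0.0, -0.001, -1.0]]
force: [0.3, -0.7, -0.7]
gripper_width: 0.055
```

Emit:
{"method": "apply_moves", "body": {
  "deltas": [
    {"linear": [0, 0, 0], "twist": 0},
    {"linear": [0, 0, 0], "twist": 0},
    {"linear": [0, 0, 0], "twist": 0},
    {"linear": [0, 0, 0], "twist": 0},
    {"linear": [0, 0, 0], "twist": 0},
    {"linear": [0, 0, 0], "twist": 0},
    {"linear": [0, 0, 0], "twist": 0},
    {"linear": [0, 0, 0], "twist": 0},
    {"linear": [0, 0, 0], "twist": 0},
    {"linear": [0, 0, 0], "twist": 0}
  ],
  "fingers": 0,
  "newtons": 25
}}

```text
t: 6.13
tcp_pos: [0.4957, 0.2164, 0.0916]
orientation: [[-0.987, 0.161, -0.0], [0.161, 0.987, -0.001], [0.0, -0.001, -1.0]]
force: [-1.7, -0.7, 5.0]
gripper_width: 0.0134
```

The grip holds at 13.4 mm. Next is the 41° clockwise arc.

Emit:
{"method": "apply_moves", "body": {
  "deltas": [
    {"linear": [-0.0003, 0.0075, 0], "twist": 4.1},
    {"linear": [-0.0011, 0.015, 0], "twist": 8.2},
    {"linear": [-0.0024, 0.0224, 0], "twist": 12.3},
    {"linear": [-0.0043, 0.0296, 0], "twist": 16.4},
    {"linear": [-0.0066, 0.0368, 0], "twist": 20.5},
    {"linear": [-0.0095, 0.0437, 0], "twist": 24.6},
    {"linear": [-0.0129, 0.0504, 0], "twist": 28.7},
    {"linear": [-0.0167, 0.0569, 0], "twist": 32.8},
    {"linear": [-0.021, 0.063, 0], "twist": 36.9},
    {"linear": [-0.0258, 0.0689, 0], "twist": 41}
  ]
}}

```text
t: 6.97
tcp_pos: [0.5327, 0.2801, 0.0917]
orientation: [[-0.637, 0.771, 0.0], [0.771, 0.637, -0.001], [-0.001, -0.0, -1.0]]
force: [-0.5, -3.5, 3.8]
gripper_width: 0.0132
```

```bash
python3 go.py "[.5985-.105*np.cos(np.radians(50.5)),.1985+.105*np.sin(np.radians(50.5)),.0916]" 129.5
```

```text
6.9667 [0.5327 0.2801 0.0917] [-0.5 -3.5  3.8] 0.013210188887932637
linear [ 0.0002 -0.0012  0.0001] twist 0.08138754900821255 xdir 129.5813875490082 tilt [ 4.77544994e-04 -1.13239192e-03 -9.99999245e-01]
```

Now release, lift, and look.

Emit:
{"method": "apply_moves", "body": {
  "deltas": [
    {"linear": [0, 0, 0], "twist": 0},
    {"linear": [0, 0, 0], "twist": 0},
    {"linear": [0, 0, 0], "twist": 0},
    {"linear": [0, 0, 0], "twist": 0},
    {"linear": [0, 0, 0], "twist": 0},
    {"linear": [0, 0, 0], "twist": 0},
    {"linear": [0, 0, 0], "twist": 0},
    {"linear": [0, 0, 0], "twist": 0},
    {"linear": [0, 0, 0], "twist": 0},
    {"linear": [0, 0, 0], "twist": 0}
  ],
  "fingers": 0.055
}}

```text
t: 7.8
tcp_pos: [0.5328, 0.2801, 0.0918]
orientation: [[-0.637, 0.771, 0.001], [0.771, 0.637, -0.001], [-0.001, -0.0, -1.0]]
force: [0.6, 0.3, -0.5]
gripper_width: 0.0549
```

Emit:
{"method": "apply_moves", "body": {
  "deltas": [
    {"linear": [0, 0, -0.015], "twist": 0},
    {"linear": [0, 0, -0.03], "twist": 0},
    {"linear": [0, 0, -0.045], "twist": 0},
    {"linear": [0, 0, -0.06], "twist": 0},
    {"linear": [0, 0, -0.075], "twist": 0},
    {"linear": [0, 0, -0.09], "twist": 0},
    {"linear": [0, 0, -0.105], "twist": 0},
    {"linear": [0, 0, -0.118], "twist": 0},
    {"linear": [0, 0, -0.118], "twist": 0},
    {"linear": [0, 0, -0.118], "twist": 0}
  ]
}}

```text
t: 8.63
tcp_pos: [0.5329, 0.2803, 0.21]
orientation: [[-0.637, 0.771, 0.002], [0.771, 0.637, -0.0], [-0.001, 0.001, -1.0]]
force: [-0.1, -0.3, -1.0]
gripper_width: 0.0552
```

```bash
python3 - <<'E'
from h import *
import pickle
m=vision.camera_model('wrist');a=vision.snapshot('wrist')[:,:,::-1];pickle.dump(m,open('w3.pkl','wb'));cv2.imwrite('pics/w3.png',a)
b=vision.snapshot('top')[:,:,::-1];cv2.imwrite('pics/top3.png',b)
print(cv2.absdiff(b,cv2.imread('pics/top0.png'))[100:280,230:430].max())
cv2.imwrite('pics/c3.png',np.hstack([cv2.resize(a[130:360,170:340],(400,541),interpolation=cv2.INTER_CUBIC),cv2.resize(b[140:302,90:210],(400,541),interpolation=cv2.INTER_CUBIC)]))
E
python3 go.py "[0,0,0]" 0
```

```text
17
8.7333 [0.5322 0.2801 0.2089] [-0.7 -0.2  0.6] 0.05500728084424509
linear [ 0.1235 -0.5884  0.2096] twist 129.59131947994274 xdir 129.59131947994274 tilt [-5.18874104e-04 -1.55574394e-03 -9.99998655e-01]
```

View pics/c3.png

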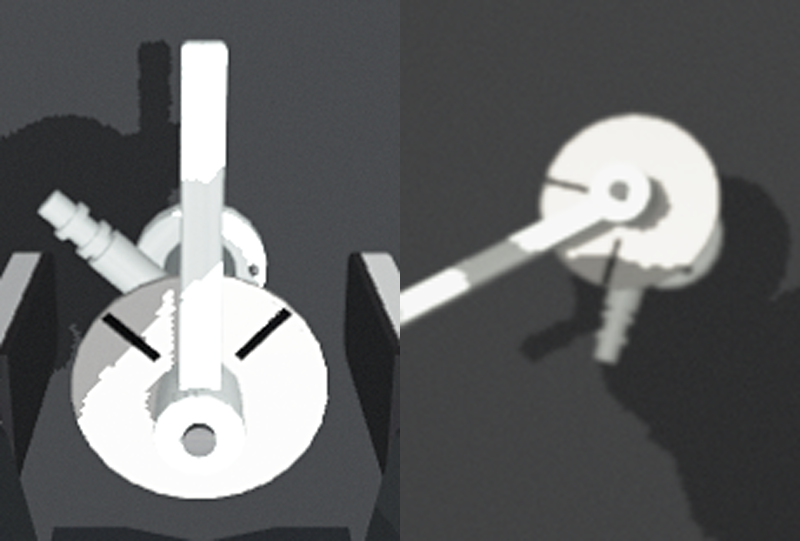

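In the wrist crop the lever runs from hub (199,440) to tip (204,42). The shut mark (right) and open mark (left) lie almost symmetrically on either side, and the half mark is hidden under the bar. I'll work out the angles.

```bash
python3 - <<'E'
from h import *
import pickle
m=pickle.load(open('w3.pkl','rb'));k=400/170
f=lambda p,z:ray('w',((p[0]+.5)/k-.5+170,(p[1]+.5)/k-.5+130),z,m)[:2]
an=lambda a,b:np.degrees(np.arctan2(*(b-a)[::-1]))
e=np.array([f(p,.112) for p in [(72,390),(86,450),(120,480),(200,497),(270,480),(315,435),(328,385),(310,328),(260,290),(100,318)]])
A=np.c_[2*e,np.ones(len(e))];s=np.linalg.lstsq(A,(e**2).sum(1),rcond=None)[0];c=s[:2];print('dial',c,np.sqrt(s[2]+c@c))
so,si,oo,oi=[f(p,.112) for p in[(290,311),(238,357),(104,317),(158,357)]]
hub=f((199,440),.141);tip=f((204,44),.132);mid=f((201,380),.132);print(hub)
print('lever',an(hub,tip),an(mid,tip),an(c,tip));S=[an(si,so),an(c,so)];O=[an(oi,oo),an(c,oo)];print('shut',S,'open',O,'half',(S[0]+O[0])/2,(S[1]+O[1])/2)
E
```

```text
dial [0.59951231 0.19821609] 0.04796415858895125
[0.59865956 0.19970559]
lever 128.91711756468595 129.15617264395482 128.80174202544038
shut [np.float64(85.14597301297766), np.float64(85.33483684806447)] open [np.float64(179.05707455582535), np.float64(176.7122917821707)] half 132.1015237844015 131.0235643151176
```

The lever reads about 129° and the half mark about 131°. I'll refine the marks by mask before deciding whether to nudge.

```bash
python3 - <<'E'
from h import *
import pickle
m=pickle.load(open('w3.pkl','rb'));g=cv2.cvtColor(cv2.imread('pics/w3.png'),cv2.COLOR_BGR2GRAY)
an=lambda d:np.degrees(np.arctan2(d[1],d[0]))
L=[]
for n,(x0,x1) in {'open':(210,240),'shut':(268,298)}.items():
    M=np.zeros_like(g);M[258:286,x0:x1]=(g[258:286,x0:x1]<80)
    nn,l,st,ce=cv2.connectedComponentsWithStats(M);i=1+st[1:,4].argmax();ys,xs=np.where(l==i)
    w=np.array([ray('w',(x,y),.112,m)[:2] for x,y in zip(xs,ys)]);c=w.mean(0);d=np.linalg.svd(w-c)[2][0]
    L.append((c,d));print(n,st[i],c,an(d)%180)
(c1,d1),(c2,d2)=L;t=np.linalg.solve(np.c_[d1,-d2],c2-c1);ax=c1+t[0]*d1
print('axis',ax,[np.hypot(*(c-ax)) for c in(c1,c2)])
for a in (ax,[.5995,.1982],[.5987,.1990]): print(a,an(c1-a),an(c2-a),(an(c1-a)+an(c2-a))/2)
mid=[]
for y in range(150,235,6):
    xs=np.where(g[y,238:275]>115)[0]+238;mid.append(ray('w',((xs.min()+xs.max())/2,y),.132,m)[:2])
mid=np.array(mid);d=np.linalg.svd(mid-mid.mean(0))[2][0];print('lever',an(d)%180, (mid[0]-mid[-1]))
for a in (ax,[.5995,.1982],[.5987,.1990]):print(an(mid.mean(0)-a))
E
```

```text
open [214 263  24  20 110] [0.5653161 0.2006822] 176.36347982136934
shut [270 261  23  22 100] [0.60183987 0.23237674] 86.77313966193996
axis [0.59992894 0.1984824 ] [np.float64(0.03468267469877368), np.float64(0.03394817092939614)]
[0.59992894 0.1984824 ] 176.36347982136934 86.77313966193995 131.56830974165464
[0.5995, 0.1982] 175.846856879758 86.08342655389184 130.96514171682492
[0.5987, 0.199] 177.11532427118345 84.62579893661815 130.8705616039008
lever 129.12048858650306 [-0.04120453  0.05028762]
128.95868399195163
128.6724090906726
128.60179208093044
```

By mask, the lever is at 129.0° and the half mark at 131.2°, with the shut and open marks 89.6° apart. There is plenty of time, so I'll regrip and turn it back 2.2°.

Emit:
{"method": "apply_moves", "body": {
  "deltas": [
    {"linear": [0, 0, 0.015], "twist": 0},
    {"linear": [0, 0, 0.03], "twist": 0},
    {"linear": [0, 0, 0.045], "twist": 0},
    {"linear": [0, 0, 0.06], "twist": 0},
    {"linear": [0, 0, 0.075], "twist": 0},
    {"linear": [0, 0, 0.09], "twist": 0},
    {"linear": [0, 0, 0.105], "twist": 0},
    {"linear": [0, 0, 0.117], "twist": 0},
    {"linear": [0, 0, 0.117], "twist": 0},
    {"linear": [0, 0, 0.117], "twist": 0}
  ]
}}

```text
t: 9.57
tcp_pos: [0.5314, 0.2795, 0.0908]
orientation: [[-0.637, 0.771, -0.003], [0.771, 0.637, -0.003], [-0.001, -0.004, -1.0]]
force: [-0.8, -0.3, -0.3]
gripper_width: 0.0549
```

Emit:
{"method": "apply_moves", "body": {
  "deltas": [
    {"linear": [0, 0, 0], "twist": 0},
    {"linear": [0, 0, 0], "twist": 0},
    {"linear": [0, 0, 0], "twist": 0},
    {"linear": [0, 0, 0], "twist": 0},
    {"linear": [0, 0, 0], "twist": 0},
    {"linear": [0, 0, 0], "twist": 0},
    {"linear": [0, 0, 0], "twist": 0},
    {"linear": [0, 0, 0], "twist": 0},
    {"linear": [0, 0, 0], "twist": 0},
    {"linear": [0, 0, 0], "twist": 0}
  ],
  "fingers": 0
}}

```text
t: 10.4
tcp_pos: [0.5318, 0.2798, 0.0914]
orientation: [[-0.637, 0.771, -0.002], [0.771, 0.637, -0.002], [-0.001, -0.003, -1.0]]
force: [-0.1, 0.8, 6.0]
gripper_width: 0.0132
```

Emit:
{"method": "apply_moves", "body": {
  "deltas": [
    {"linear": [0, -0.001, 0], "twist": -0.5},
    {"linear": [0, -0.002, 0], "twist": -1.1},
    {"linear": [0, -0.003, 0], "twist": -1.6},
    {"linear": [0, -0.004, 0], "twist": -2.2},
    {"linear": [0, -0.004, 0], "twist": -2.2},
    {"linear": [0, -0.004, 0], "twist": -2.2},
    {"linear": [0, -0.004, 0], "twist": -2.2},
    {"linear": [0, -0.004, 0], "twist": -2.2},
    {"linear": [0, -0.004, 0], "twist": -2.2},
    {"linear": [0, -0.004, 0], "twist": -2.2}
  ]
}}

```text
t: 11.23
tcp_pos: [0.5288, 0.2771, 0.0914]
orientation: [[-0.666, 0.746, -0.002], [0.746, 0.666, -0.002], [-0.001, -0.003, -1.0]]
force: [1.0, 0.1, 5.0]
gripper_width: 0.0137
```

Emit:
{"method": "apply_moves", "body": {
  "deltas": [
    {"linear": [0, 0, 0], "twist": 0},
    {"linear": [0, 0, 0], "twist": 0},
    {"linear": [0, 0, 0], "twist": 0},
    {"linear": [0, 0, 0], "twist": 0},
    {"linear": [0, 0, 0], "twist": 0},
    {"linear": [0, 0, 0], "twist": 0},
    {"linear": [0, 0, 0], "twist": 0},
    {"linear": [0, 0, 0], "twist": 0},
    {"linear": [0, 0, 0], "twist": 0},
    {"linear": [0, 0, 0], "twist": 0}
  ],
  "fingers": 0.055
}}

```text
t: 12.07
tcp_pos: [0.5287, 0.2772, 0.0914]
orientation: [[-0.666, 0.746, -0.002], [0.746, 0.666, -0.002], [-0.001, -0.003, -1.0]]
force: [-0.3, 0.2, 0.1]
gripper_width: 0.0552
```

Emit:
{"method": "apply_moves", "body": {
  "deltas": [
    {"linear": [0, 0, -0.015], "twist": 0},
    {"linear": [0, 0, -0.03], "twist": 0},
    {"linear": [0, 0, -0.045], "twist": 0},
    {"linear": [0, 0, -0.06], "twist": 0},
    {"linear": [0, 0, -0.075], "twist": 0},
    {"linear": [0, 0, -0.09], "twist": 0},
    {"linear": [0, 0, -0.105], "twist": 0},
    {"linear": [0, 0, -0.118], "twist": 0},
    {"linear": [0, 0, -0.118], "twist": 0},
    {"linear": [0, 0, -0.118], "twist": 0}
  ]
}}

```text
t: 12.9
tcp_pos: [0.5292, 0.2776, 0.2097]
orientation: [[-0.666, 0.746, -0.001], [0.746, 0.666, -0.002], [-0.001, -0.002, -1.0]]
force: [-0.4, 0.4, 0.3]
gripper_width: 0.0549
```

```bash
python3 - <<'E'
from h import *
m=vision.camera_model('wrist');a=np.ascontiguousarray(vision.snapshot('wrist')[:,:,::-1]);cv2.imwrite('pics/w4.png',a)
g=cv2.cvtColor(a,cv2.COLOR_BGR2GRAY);an=lambda d:np.degrees(np.arctan2(d[1],d[0]))
L=[]
for n,(x0,x1) in {'open':(208,240),'shut':(266,300)}.items():
    M=np.zeros_like(g);M[256:288,x0:x1]=(g[256:288,x0:x1]<80)
    nn,l,st,ce=cv2.connectedComponentsWithStats(M);i=1+st[1:,4].argmax();ys,xs=np.where(l==i)
    w=np.array([ray('w',(x,y),.112,m)[:2] for x,y in zip(xs,ys)]);c=w.mean(0);d=np.linalg.svd(w-c)[2][0]
    L.append((c,d));print(n,st[i],an(d)%180)
(c1,d1),(c2,d2)=L
for A in ([.5999,.1985],[.5995,.1982]): print('half',(an(c1-A)+an(c2-A))/2)
mid=[]
for y in range(150,235,6):
    xs=np.where(g[y,238:275]>115)[0]+238;mid.append(ray('w',((xs.min()+xs.max())/2,y),.132,m)[:2])
mid=np.array(mid);d=np.linalg.svd(mid-mid.mean(0))[2][0];print('lever',an(d)%180,[an(mid.mean(0)-A) for A in ([.5999,.1985],[.5995,.1982])])
b=vision.snapshot('top')[:,:,::-1];print('top diff',cv2.absdiff(b,cv2.imread('pics/top0.png'))[100:280,240:430].max())
E
```

```text
open [216 262  23  21 112] 176.11453574371825
shut [272 263  24  21 106] 86.69994850727956
half 131.6190608021498
half 131.03216258346066
lever 132.7574289698086 [np.float64(132.10176439685716), np.float64(131.82397285312612)]
top diff 6
```

View pics/w4.png

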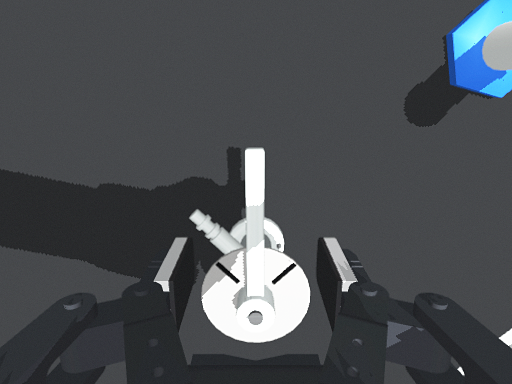

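The wrist view shows the lever (hub (255,317), tip (255,150)) bisecting the open mark (228,272) and the shut mark (284,273), within about 1°. The gripper is open and clear above. The bottle and short tap are unchanged in the top view (largest pixel difference 6).

```bash
python3 -c "
from rig import env
print(env.sign_off())"
```

```text
the job is handed in; nothing more can be done
None
```

The vacuum tap's lever is at half open, to within about 1°, and I handed the job in at about 13 s of the 29 s allowed.

- **What I did:** I gripped the long lever about 105 mm out and turned it 41° back towards shut. A close look showed it about 2° past the half mark, so I gripped it again, turned it back 2.2°, let go and lifted clear.
- **Final check:** the lever points at 131.8–132.8° in the world frame. The half direction, midway between the visible shut and open marks, is 131.0–131.6°; the half mark itself is hidden under the bar. That leaves it at most about 1–1.5° on the open side of half.
- **Things to leave alone:** the top view of the wash bottle and the short tap is unchanged from the start. The wrist force stayed around 6 N or less in every reading.
- **What disagreed:** the first grip closed on nothing because the fingertips stood about 40 mm higher than the reported tool position and nose length implied. I measured the tips in two camera views and went 36 mm lower, after which the grip held at about 13 mm, close to the bar's 14 mm.

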